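Zero the coffee grinder and set it for filter coffee

TASK

Zero the white coffee grinder and set it for filter coffee. Turn the wide black grind collar gently clockwise (seen from above) until you feel the burrs inside just meet, without forcing them; leave it there and turn only the slim metal scale ring above it until its long zero line stands over the collar's pointer; then open the collar anticlockwise until the pointer stands at the round dot on the scale ring. Touch only these two rings, not the bean neck above or the housing below, leave the cup, mug, jar and spoon as they stand, and let go at the end.

Things in the scene. Friction and masses are not known exactly. Their poses are not given: they have to be found in the camera images.
- grinder: White electric coffee grinder, fixed, 188 mm high, black base plate 174x96 mm. Origin on the worktop under the common vertical axis of its rings; z up, -x to its front (spout and cup side). Its motor column, 134 mm high, reaches 134 mm back (+x). Rings from below: housing shoulder, grind collar, scale ring, bean neck. Nothing stands higher than the neck.
- housing: The grinder's fixed white housing, same origin and axes as the grinder: head under the rings (86 mm wide up to 127 mm above the worktop, then narrowing to a shoulder 69 mm wide whose top is at 137.5 mm), motor column, spout. Not to be touched.
- bean_neck: Fixed black open funnel above the scale ring, 41 to 45 mm in diameter, 167.5 to 187.5 mm above the worktop; origin at the centre of its underside. Not to be touched.
- grind_collar: The wide black ribbed grind collar, 62 mm in diameter, 139 to 153 mm above the worktop; origin at the centre of its underside, z up, its pointer on its -x side. Only turns about the vertical axis. Its own drag is 0.10 Nm and it stays where it is left; released with the burrs touching, it springs back a few hundredths of a rad at most and they stay in touch.
- collar (a joint): Collar angle, rad: 0 with the pointer to the grinder's front, growing anticlockwise seen from above (opening). Range -1.3 to 1.7, starts at 0.70 to 1.15. The burrs meet somewhere from -0.30 to 0.30, different each time, shown by no pose; from there the torque rises above the drag by 3 Nm per rad: 0.05 to 0.2 Nm is a sure touch, over 0.3 Nm is forcing.
- scale (a joint): Scale ring angle, rad: 0 with its zero line to the grinder's front, growing anticlockwise seen from above. Range -2.6 to 2.6, starts at -1.25 to -0.60. Drag 0.05 Nm; stays where it is left, turns independently of the collar. Zero line over the pointer: scale equals collar. Dot at the pointer: collar is 1.047 larger than scale.
- scale_ring: The slim bright metal scale ring, 52 mm in diameter, 155 to 166 mm above the worktop, with dark tick lines every 12 degrees; origin at the centre of its underside, z up, its zero line on its -x side. Only turns about the vertical axis.
- pointer (a point): The pointer, a white line on the rim and upper edge of the grind collar, 31 mm from the axis, 150 mm above the worktop. Axes as the collar's: -x points outward from the ring axis.
- zero_line (a point): The zero line, the long broad dark line on the scale ring's rim, 26 mm from the axis, at the ring's lower edge. -x points outward.
- dot (a point): The filter mark, a round, slightly raised dark dot 5 mm across on the upper edge of the scale ring's rim, 60 degrees (1.047 rad) anticlockwise of the zero line seen from above, 26 mm from the axis (this point is at the ring's lower edge).
- burrs: The burrs, hidden inside the head; the origin lies on the ring axis 121 mm above the worktop and does not move: its pose does not show where they meet.
- dosing_cup: Small open steel cup, 54 mm in diameter, 46 mm high, standing on the base under the spout; origin at the centre of its underside.
- mug: Blue-grey stoneware mug, 82x111x106 mm, on the worktop to the right of the grinder; origin under its middle.
- jar: Spice jar with a cap, 45 mm in diameter, 106 mm high, on the worktop to the left; origin at the centre of its underside.
- spoon: Steel teaspoon 138 mm long lying on the worktop to the left; origin under its middle.
Mind the look-alikes: they are no part of the job. There is more than one size of the grinder; the one meant has the size given above.

How it is judged:
By the outcome, as a careful person would: the job done as asked, in the order asked, and still so for the second after the job is handed in, with the robot touching nothing.
It also fails if it takes over 69 s, if anything falls off the work surface, if the arm or the gripper's body presses on something with over 40 N, if the wrist force passes 120 N, or if a joint passes its speed limit or range.

ROBOT

A 7-joint arm with a two-finger parallel gripper is mounted at the origin on a cart in front of the work surface, level with it; the furniture and walls round the work are solid. World frame = base frame: x ahead of the robot, y to its left, z up, the work surface at z = 0. Lengths are in m, angles in rad, forces in N, time in s.
With the tool pointing down it reaches from about 0.4 to 0.85 m from the base axis. Payload 10.4 kg.
Tool frame: the origin (TCP) lies on the centre line of the jaws, within the pads' length; the fingertips stand r.tip_extent ahead of it and the grasp point (between the pads) lies 3 mm ahead of it (r.tip_extent is the distance from the TCP to the fingertips, in m); z points along the fingers, y is the direction in which the jaws open and shut (so a half turn about z gives the same grasp; the last joint's range is limited). The gripper opens to 87 mm and grips with 3 to 60 N. Pads are 19 mm wide; open, the fingers measure 117 mm over their backs; the gripper's body (75 mm by 190 mm) begins 51 mm behind the grasp point.
Start: joints at [-1.127, 0.332, -0.065, 1.46, 0.022, 1.35, -0.088], TCP at [0.281, 0.558, 0.245] pointing down, gripper open.
Joint ranges: [-2.6, 2.6], [-0.5, 2.12], [-1.47, 1.34], [0.16, 2.42], [-1.27, 4.41], [0.06, 2.06], [-2.6, 2.6]. Speed limits (rad/s): [2.22, 2.22, 2.79, 2.79, 3.14, 3.14, 3.14].

INTERFACE

Orientations are given as a unit quaternion [x, y, z, w].
In Python, from bench import r gives the robot as it stands. The module is installed in compiled form; this text tells all that it offers.
- The arm moves only by the shell command python3 -m jog 'ROWS' [FORCE]. ROWS is JSON, a list of rows, each a list of 5 numbers: the shift along the tool's x, y, z in cm, then the turn about the tool's z in rad, then the closure, from 0 (fully open) to 1 (shut). A call has exactly 10 rows; each row shifts and turns the pose as measured when the row begins, along the tool's axes as they then stand; what a row does not reach is not made up. A row lasts 1/10 s, in which the tool goes at most 50 mm and 8.59 degrees, less where a joint would pass 70% of its speed; a pose out of reach is approached as far as the arm can. A call with a gripper value outside its range is refused whole. The fingers move at their own pace and stop on an object; FORCE is the grip in N (left out, the last holds). Time passes only in rows, so rows that do not move let the fingers close, or fill a call up. It gives the time, the measured TCP pose, the force and the opening at its end, in the units of the state.
- r.read_state(): the state, without advancing time (a new reading comes with each control period).
- r.camera(name): name is "scene" or "top"; returns a dict with "pixels" (400x640x3 uint8, red, green, blue), "fx", "fy", "cx", "cy" (pixels), "k1" (the pictures are not rectified: a ray, as slopes to the right and down, at radius r is drawn at 1 + k1 r^2 times it, then the intrinsics apply), "camera_from_world" (4x4, takes a point from world to camera coordinates). Camera axes: x right, y up, looking along -z (the intrinsics and any distortion apply to the point x, -y, -z); pixel columns grow to the right and rows downward; lengths in m; the calibration is good to about 2 mm. A picture is of the moment at which its call begins. There is no depth.
- r.close_job(): hands the job in, once; it reports no verdict.
The state is a dict: "time": time; "joint_positions": joint angles; "joint_vel": joint speeds; "joint_torque": joint torques, N m; "ee_pos": TCP position; "eef_rot": TCP orientation; "ft_force": force on the tool from outside, world axes, zero at the start; "torque": the same for the moment, N m; "width": finger opening in m.
Only numpy, scipy, OpenCV 4.12 (cv2) and the standard library are available. Lean on these libraries where they do the work, as an engineer would, in place of code of your own. Each camera call takes 0.05 s, during which the arm holds its last target. There are 200 camera calls.

## Working session

There is one attempt and no reset: what is moved stays moved. The work goes in short steps, Python scripts to look and compute and a shell command to move; the robot and the scene stay as the last step left them, time stands still between calls to the robot, and variables do not carry over. Pictures are saved under pics/ and viewed, about 8 in all and at most 12, crops included, and the job is handed in when it is done.

```bash
mkdir -p pics
python3 - <<'E'
from bench import r
import cv2, numpy as np
for n in ("scene","top"):
    c=r.camera(n); cv2.imwrite(f"pics/{n}0.png",c["pixels"][:,:,::-1])
    print(n,c["fx"],c["fy"],c["cx"],c["cy"],c["k1"]); print(np.round(c["camera_from_world"],4).tolist())
print(r.read_state(), r.tip_extent)
E
```

```text
scene 405.2329995082994 405.2329995082994 318.43632034453594 199.35970563163693 0.02353712887552574
[[0.7744, -0.6324, 0.0175, -0.2786], [0.2869, 0.3758, 0.8812, -0.3762], [-0.5639, -0.6774, 0.4725, -0.7775], [0.0, 0.0, 0.0, 1.0]]
top 370.45996931488247 370.45996931488247 318.0744491952414 201.83890281299998 0.021058017242631774
[[0.0243, -0.9996, 0.0119, 0.251], [0.9863, 0.0259, 0.163, -0.5567], [-0.1632, 0.0078, 0.9866, -1.0182], [0.0, 0.0, 0.0, 1.0]]
{'time': 0.1, 'joint_positions': array([-1.1265891 ,  0.33281042, -0.06471993,  1.4608473 ,  0.02160891,
        1.34990716, -0.08849613]), 'joint_vel': array([-0.00022766, -0.00104244, -0.00173627, -0.00266107, -0.00119621,
        0.00094383, -0.00156434]), 'joint_torque': array([ 1.03181272e-03, -6.24543571e+01,  2.44132604e-02, -3.90714169e+01,
       -6.14460767e-02,  3.67500563e-02,  4.84503232e-05]), 'ee_pos': array([0.28112444, 0.55785039, 0.24383724]), 'eef_rot': array([ 2.31268891e-01,  9.72889661e-01, -6.27082275e-04, -1.18329975e-04]), 'ft_force': array([ 0.23230609,  1.27620465, -0.46738303]), 'torque': array([ 0.03243245, -0.00868085, -0.00258914]), 'width': 0.08676438949301109} 0.022
```

View pics/scene0.png

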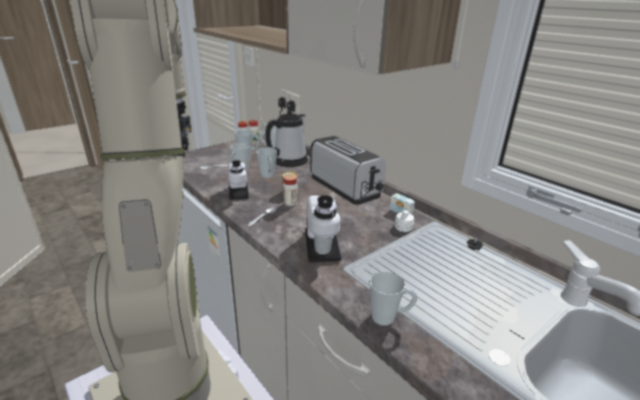

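View pics/top0.png

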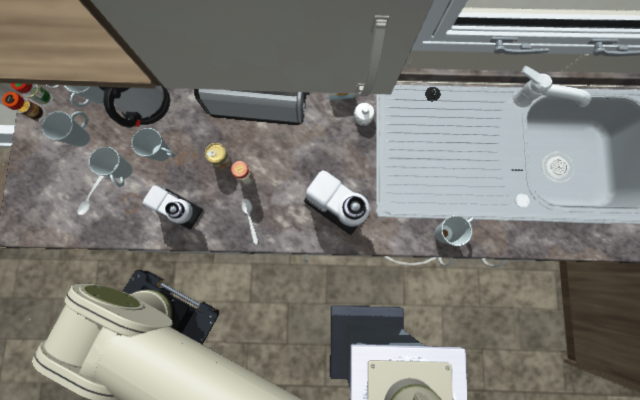

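Both views show two grinders: a small one at top px (178,208) and scene px (237,180), and a larger one at top px (353,207) and scene px (324,225). I'll check the size by ray casting and confirm it in an enlarged crop.

```bash
cat > h.py <<'E'
from bench import r
import cv2, numpy as np
def ray(c,u,v):
    x=(u-c["cx"])/c["fx"]; y=(v-c["cy"])/c["fy"]; d=np.array([x,y])
    p=d.copy()
    for _ in range(10): p=d/(1+c["k1"]*(p@p))
    T=c["camera_from_world"]; R=T[:3,:3]; 
    return -R.T@T[:3,3], R.T@np.array([p[0],-p[1],-1])
def plane(c,u,v,z):
    o,d=ray(c,u,v); return o+d*(z-o[2])/d[2]
def proj(c,P):
    q=c["camera_from_world"][:3,:3]@np.asarray(P)+c["camera_from_world"][:3,3]
    s=np.array([q[0],-q[1]])/-q[2]; s=s*(1+c["k1"]*(s@s))
    return s*c["fx"]+[c["cx"],c["cy"]]
def crop(c,u,v,w,h,k): return cv2.resize(c["pixels"][int(v-h/2):int(v+h/2),int(u-w/2):int(u+w/2),::-1],None,fx=k,fy=k,interpolation=cv2.INTER_CUBIC)
E
python3 - <<'E'
from h import *
t=r.camera("top"); s=r.camera("scene")
cv2.imwrite("pics/c1.png",np.hstack([crop(t,345,200,80,80,5),crop(s,324,225,80,80,5)]))
print(plane(t,354.5,207,.1875),plane(t,178,208,.1875))
for a in [(308,192),(325,172),(370,220)]: print(a,plane(t,*a,.13))
for a in [(145,198),(155,185),(198,215)]: print(a,plane(t,*a,.13))
E
```

```text
[0.51585605 0.17579462 0.1875    ] [0.50211269 0.60889868 0.1875    ]
(308, 192) [0.56159038 0.29295071 0.13      ]
(325, 172) [0.6171047  0.24916916 0.13      ]
(370, 220) [0.49138088 0.12877282 0.13      ]
(145, 198) [0.53422741 0.71766372 0.13      ]
(155, 185) [0.56952206 0.69520544 0.13      ]
(198, 215) [0.49303913 0.57714897 0.13      ]
```

View pics/c1.png

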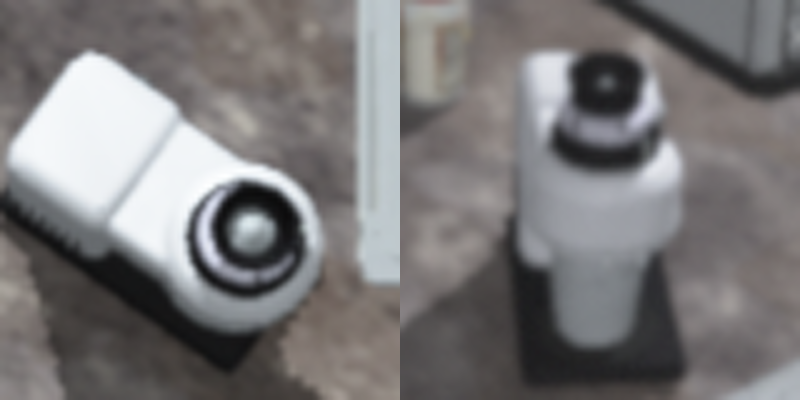

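The larger grinder fits: its column is about 70 mm wide, against 42 mm for the small one. The crop shows its neck at top px ~(356,205), with the bright scale ring and black collar around it. Next come the axis, the yaw and the marks.

```bash
cat >> h.py <<'E'
def unwrap(c,ax,yaw,K=400,zs=None):
    # rows: collar rim z .139-.153 (r31), collar top r31->26, scale rim z.155-.166 (r26), scale top r26->22 ; cols: angle -1.8..1.8 from front
    L=[(.031,z) for z in np.linspace(.139,.153,10)]+[(q,.153) for q in np.linspace(.031,.0265,5)]+[(.026,z) for z in np.linspace(.155,.166,10)]+[(q,.166) for q in np.linspace(.026,.0225,4)]
    a=np.linspace(-1.8,1.8,K); g=np.array([[proj(c,(ax[0]+q*np.cos(yaw+np.pi+b),ax[1]+q*np.sin(yaw+np.pi+b),z)) for b in a] for q,z in L],np.float32)
    return a,cv2.remap(c["pixels"],g[...,0],g[...,1],cv2.INTER_CUBIC)
E
python3 - <<'E'
from h import *
t=r.camera("top"); s=r.camera("scene")
for n,c,(u,v) in (("top",t,(354,207)),("scene",s,(324,212))):
    g=c["pixels"].max(2).astype(int); x0,y0=u-20,v-20
    m=(g[y0:y0+36,x0:x0+40]<95).astype(np.uint8)
    N,l,st,ce=cv2.connectedComponentsWithStats(m)
    for i in range(1,N):
        if st[i,4]>15: print(n,st[i]+[x0,y0,0,0,0],ce[i]+[x0,y0])
    print("\n".join("".join("%4d"%q for q in row[4:38]) for row in g[y0:y0+36,x0:x0+40]))
# yaw: column + head white edges in top
o=-t["camera_from_world"][:3,:3].T@t["camera_from_world"][:3,3]; print("cam",o)
hsv=cv2.cvtColor(t["pixels"],cv2.COLOR_RGB2HSV); w=((hsv[...,2]>190)).astype(np.uint8); w[:,:295]=0;w[:,372:]=0;w[:160]=0;w[235:]=0
cn=max(cv2.findContours(w,0,2)[0],key=cv2.contourArea); print(cv2.minAreaRect(cn)); b=cv2.boxPoints(cv2.minAreaRect(cn)); print([plane(t,*p,.13).round(4) for p in b])
E
```

```text
top [366 192   7   8  24] [368.75 195.75]
top [343 197  23  23 254] [355.27559055 207.8503937 ]
top [334 214   9   9  50] [336.7 219. ]
 217 235 245 248 247 247 244 235 208 157 142 142 148 153 153 152 153 151 142 134 129 125 122 121 120 118 115 116 118 122 123 125 125 124
 230 244 247 247 247 248 247 246 241 217 165 141 140 147 151 148 143 138 133 129 125 122 120 118 119 119 117 115 116 117 116 117 118 121
 240 247 247 247 247 248 248 248 247 242 226 185 145 139 141 143 140 137 134 133 131 126 118 112 113 113 110 108 108 109 109 111 115 117
 245 248 248 247 247 248 248 248 248 247 243 236 212 161 137 136 137 136 135 133 132 130 123 110 103 104 103 102 102 100 101 104 109 113
 247 248 248 248 248 248 248 248 248 247 246 246 241 222 180 147 141 135 130 124 122 124 122 112 102 102 102 102 100  97  96  96 102 109
 247 247 247 248 248 248 247 247 247 247 247 247 246 243 235 218 187 163 148 132 119 113 114 111 102 101 104 105 102  98  93  93  97 106
 247 247 247 247 247 247 247 247 247 247 248 249 250 250 249 247 243 239 236 226 183 139 123 112 103 100 104 104 103  99  94  90  94 102
 247 
[... 8641 characters left out ...]
4 146 123 109
 122 132 137 143 148 152 155 159 163 166 167 171 174 175 177 178 179 179 176 175 174 174 172 171 168 166 164 159 156 152 153 147 124 107
 122 133 137 143 148 153 156 160 162 164 165 168 170 171 173 174 174 172 171 170 170 169 169 167 166 163 161 158 154 153 155 149 127 111
 122 133 138 143 149 153 158 161 162 163 165 166 168 169 170 170 170 169 168 167 167 166 166 166 165 163 161 157 155 154 157 152 128 112
cam [0.37670692 0.27326551 1.09226311]
((338.59967041015625, 196.62545776367188), (61.35982131958008, 28.629873275756836), 34.438987731933594)
[array([0.5639, 0.3004, 0.13  ]), array([0.6293, 0.2591, 0.13  ]), array([0.5388, 0.1236, 0.13  ]), array([0.4753, 0.1658, 0.13  ])]
```

Run:
```python
from h import *
t=r.camera("top"); s=r.camera("scene")
A=plane(t,355.8,204.7,.1875); B=plane(s,324.7,201.3,.1775); C=plane(s,324.4,214.2,.146)
print("axis top",A,"scene neck",B,"scene collar",C, "back of column", )
ax=(A+B)[:2]/2; print(ax, proj(t,(*ax,.1875)),proj(s,(*ax,.1775)),proj(s,(*ax,.146)))
yaw=.986
ims=[]
for n,c,off in (("top",t,A),("scene",s,(B+C)/2)):
    a,u=unwrap(c,off[:2],yaw); ims.append(cv2.resize(u[::-1,:,::-1],(780,260),interpolation=cv2.INTER_NEAREST))
    for nm,rows in (("collar rim",slice(3,10)),("collar edge",slice(10,14)),("scale rim",slice(16,24)),("scale top",slice(24,29))):
        v=u[rows].max(2).mean(0); print(n,nm,[ (round(a[i],2),int(v[i])) for i in range(0,400,11)])
cv2.imwrite("pics/unw.png",np.vstack(ims))
```

```text
axis top [0.52169708 0.17262288 0.1875    ] scene neck [0.519767  0.1738295 0.1775   ] scene collar [0.50961309 0.16179362 0.146     ] back of column
[0.52073204 0.17322619] [355.55338391 205.07883662] [325.11340058 201.28134449] [324.82501476 211.30390549]
top collar rim [(np.float64(-1.8), 69), (np.float64(-1.7), 69), (np.float64(-1.6), 68), (np.float64(-1.5), 81), (np.float64(-1.4), 80), (np.float64(-1.3), 80), (np.float64(-1.2), 75), (np.float64(-1.11), 75), (np.float64(-1.01), 75), (np.float64(-0.91), 78), (np.float64(-0.81), 87), (np.float64(-0.71), 105), (np.float64(-0.61), 110), (np.float64(-0.51), 112), (np.float64(-0.41), 118), (np.float64(-0.31), 117), (np.float64(-0.21), 115), (np.float64(-0.11), 114), (np.float64(-0.01), 114), (np.float64(0.09), 111), (np.float64(0.18), 112), (np.float64(0.28), 108), (np.float64(0.38), 119), (np.float64(0.48), 155), (np.float64(0.58), 177), (np.float64(0.68), 187), (np.float64(0.78), 202), (np.float64(0.88), 184), (np.float64(0.98), 177), (np.float64(1.08), 179), (np.float64(1.18), 188), (np.float64(1.28), 194), (np.float64(1.38), 195), 
[... 5939 characters left out ...]
64(-0.91), 119), (np.float64(-0.81), 118), (np.float64(-0.71), 127), (np.float64(-0.61), 143), (np.float64(-0.51), 152), (np.float64(-0.41), 156), (np.float64(-0.31), 156), (np.float64(-0.21), 156), (np.float64(-0.11), 157), (np.float64(-0.01), 157), (np.float64(0.09), 151), (np.float64(0.18), 141), (np.float64(0.28), 138), (np.float64(0.38), 150), (np.float64(0.48), 165), (np.float64(0.58), 176), (np.float64(0.68), 183), (np.float64(0.78), 183), (np.float64(0.88), 183), (np.float64(0.98), 187), (np.float64(1.08), 191), (np.float64(1.18), 201), (np.float64(1.28), 203), (np.float64(1.38), 209), (np.float64(1.48), 215), (np.float64(1.57), 218), (np.float64(1.67), 220), (np.float64(1.77), 217)]
```

View pics/unw.png

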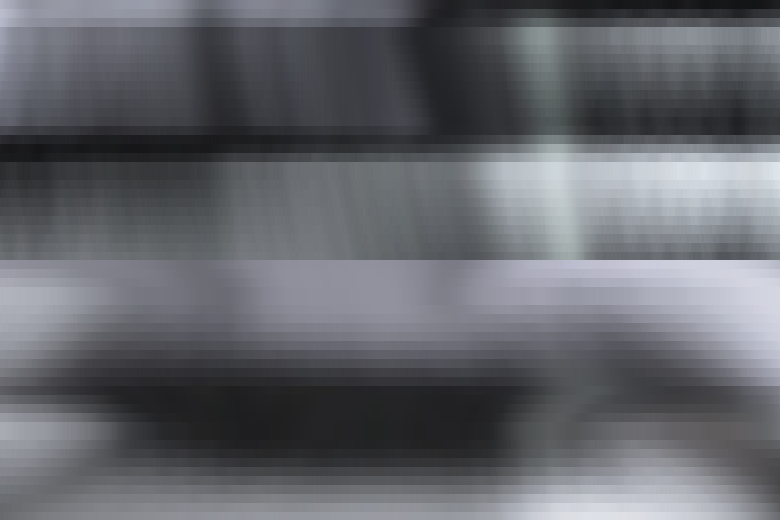

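The unwrapped views (top view above, scene below) show the pointer as a pale streak at about 0.78 rad. The dark zero line is at about -0.83 and the dot at about 0.22, and the 1.05 rad between those two matches the description. The axis is at about (0.521, 0.173), with yaw about 0.986. The present jaw heading (63°) suits the turns, so I'll move over the rings now.

```bash
cat >> h.py <<'E'
from scipy.spatial.transform import Rotation as Ro
AX=np.array([.5207,.1732])
def st(z=None):
    s=r.read_state(); R=Ro.from_quat(s["eef_rot"]).as_matrix(); y=np.arctan2(R[1,1],R[0,1])
    d=np.array([*AX,z or s["ee_pos"][2]])-s["ee_pos"]
    print("t",round(s["time"],2),"pos",s["ee_pos"].round(4),"yaw_y",round(y,4),"tilt",R[:,2].round(3),"F",s["ft_force"].round(2),"M",s["torque"].round(3),"w",round(s["width"],4),"todo cm",(R.T@d*100).round(2),"j7",round(s["joint_positions"][6],3))
E
python3 -m jog '[[-3.9,-2.4,0,0,0],[-3.9,-2.4,0,0,0],[-3.9,-2.4,0,0,0],[-3.9,-2.4,0,0,0],[-3.9,-2.4,0,0,0],[-3.9,-2.4,0,0,0],[-3.9,-2.4,0,0,0],[-3.9,-2.4,0,0,0],[-3.9,-2.4,0,0,0],[-3.9,-2.4,0,0,0]]' 8
python3 -c "from h import *; st(.163)"
```

```text
time: 1.4
ee_pos: [0.5263, 0.1611, 0.2436]
eef_rot: [0.225, 0.974, 0.002, -0.001]
ft_force: [0.1, 0.2, -0.2]
width: 0.0864
t 1.4 pos [0.5263 0.1611 0.2436] yaw_y 1.1177 tilt [-0.     0.005 -1.   ] F [ 0.14  0.24 -0.16] M [ 0.059 -0.033  0.01 ] w 0.0864 todo cm [1.01 0.81 8.07] j7 0.776
```

```bash
python3 -m jog '[[0.5,0.4,0,0,0],[0.4,0.3,0,0,0],[0.1,0.1,1.5,0,0],[0,0,2,0,0],[0,0,2,0,0],[0,0,1.4,0,0],[0,0,0.6,0,0],[0,0,0.3,0,0],[0,0,0.2,0,0],[0,0,0,0,0]]' 8
python3 -c "
from h import *; st(.1635)
s=r.camera('scene');t=r.camera('top');cv2.imwrite('pics/d1.png',np.hstack([crop(s,324,205,80,100,5),crop(t,355,200,80,100,5)]))"
```

```text
time: 2.4
ee_pos: [0.5224, 0.1721, 0.1632]
eef_rot: [0.226, 0.974, 0.003, 0.001]
ft_force: [0.0, 0.4, 0.3]
width: 0.0869
t 2.4 pos [0.5224 0.1721 0.1632] yaw_y 1.1146 tilt [ 0.004  0.005 -1.   ] F [0.01 0.36 0.26] M [-0.03  -0.017 -0.022] w 0.0869 todo cm [ 0.2   0.02 -0.03] j7 0.762
```

View pics/d1.png

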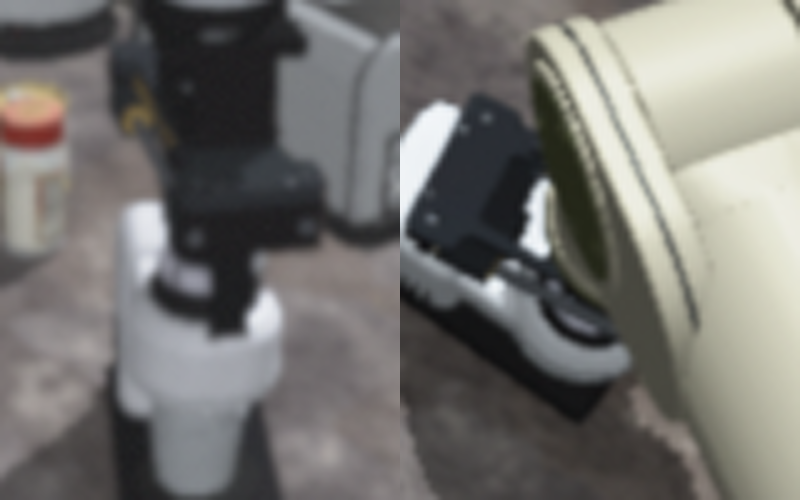

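The picture shows the fingers straddling the collar in front of and behind it, with no contact force. Closing gently.

```bash
python3 -m jog '[[0.1,0,0,0,0.2],[0,0,0,0,0.25],[0,0,0,0,0.28],[0,0,0,0,0.3],[0,0,0,0,0.33],[0,0,0,0,0.36],[0,0,0,0,0.4],[0,0,0,0,0.4],[0,0,0,0,0.4],[0,0,0,0,0.4]]' 12
python3 -c "
from h import *; st(.1635)"
```

```text
time: 3.5
ee_pos: [0.5215, 0.1708, 0.1645]
eef_rot: [0.227, 0.974, 0.002, 0.001]
ft_force: [-0.0, -0.5, 0.5]
width: 0.0617
t 3.5 pos [0.5215 0.1708 0.1645] yaw_y 1.1126 tilt [ 0.004  0.004 -1.   ] F [-0.04 -0.47  0.5 ] M [-0.218  0.197 -0.022] w 0.0617 todo cm [0.18 0.18 0.1 ] j7 0.76
```

```bash
python3 -m jog '[[0,0,0,0.05,0.5],[0,0,0,0.06,0.5],[0,0,0,0.06,0.5],[0,0,0,0.06,0.5],[0,0,0,0.06,0.5],[0,0,0,0.06,0.5],[0,0,0,0.02,0.5],[0,0,0,0.01,0.5],[0,0,0,0.005,0.5],[0,0,0,0.005,0.5]]'
python3 -c "
from h import *; st(.1635)"
```

```text
time: 4.5
ee_pos: [0.5214, 0.1707, 0.1645]
eef_rot: [0.417, 0.909, 0.002, 0.001]
ft_force: [-1.2, 0.3, 0.2]
width: 0.0617
t 4.5 pos [0.5214 0.1707 0.1645] yaw_y 0.7116 tilt [ 0.004  0.003 -1.   ] F [-1.17  0.28  0.23] M [-0.259  0.211  0.107] w 0.0617 todo cm [0.23 0.11 0.1 ] j7 0.367
```

```bash
python3 -m jog '[[0,0,0,0.01,0.5],[0,0,0,0.01,0.5],[0,0,0,0.01,0.5],[0,0,0,0.01,0.5],[0,0,0,0.01,0.5],[0,0,0,0.005,0.5],[0,0,0,0.005,0.5],[0,0,0,0,0.5],[0,0,0,0,0.5],[0,0,0,0,0.5]]'
python3 -c "
from h import *; st(.1635)"
python3 -m jog '[[0,0,0,0.005,0.5],[0,0,0,0.005,0.5],[0,0,0,0.005,0.5],[0,0,0,0.005,0.5],[0,0,0,0.005,0.5],[0,0,0,0.005,0.5],[0,0,0,0.005,0.5],[0,0,0,0.005,0.5],[0,0,0,0,0.5],[0,0,0,0,0.5]]'
python3 -c "
from h import *; st(.1635)"
```

```text
time: 5.5
ee_pos: [0.5214, 0.1707, 0.1645]
eef_rot: [0.446, 0.895, 0.002, 0.001]
ft_force: [-1.5, -1.2, 1.3]
width: 0.0618
t 5.5 pos [0.5214 0.1707 0.1645] yaw_y 0.6472 tilt [ 0.003  0.003 -1.   ] F [-1.52 -1.23  1.3 ] M [-0.3    0.283  0.053] w 0.0618 todo cm [0.24 0.1  0.1 ] j7 0.304
time: 6.5
ee_pos: [0.5214, 0.1707, 0.1645]
eef_rot: [0.465, 0.885, 0.002, 0.001]
ft_force: [-0.4, -0.2, 1.0]
width: 0.0612
t 6.5 pos [0.5214 0.1707 0.1645] yaw_y 0.6037 tilt [ 0.003  0.003 -1.   ] F [-0.4  -0.21  0.96] M [-0.259  0.23   0.08 ] w 0.0612 todo cm [0.25 0.09 0.1 ] j7 0.262
```

```bash
cat >> h.py <<'E'
def mz(n=5):
    v=[]
    for _ in range(n): v.append(r.read_state()["torque"][2]); r.camera("top")
    print("Mz",np.mean(v).round(4),np.std(v).round(4)); st(.1635)
E
python3 -c "from h import *; mz()"
python3 -m jog '[[0,0,0,0.005,0.5],[0,0,0,0.005,0.5],[0,0,0,0.005,0.5],[0,0,0,0.005,0.5],[0,0,0,0.005,0.5],[0,0,0,0.005,0.5],[0,0,0,0.005,0.5],[0,0,0,0.005,0.5],[0,0,0,0,0.5],[0,0,0,0,0.5]]'
python3 -c "from h import *; mz()"
```

```text
Mz 0.0744 0.0203
t 6.75 pos [0.5214 0.1706 0.1645] yaw_y 0.6036 tilt [ 0.003  0.003 -1.   ] F [-0.17 -0.78  0.95] M [-0.252  0.275  0.046] w 0.0616 todo cm [0.25 0.09 0.1 ] j7 0.262
time: 7.75
ee_pos: [0.5214, 0.1706, 0.1645]
eef_rot: [0.484, 0.875, 0.002, 0.001]
ft_force: [-1.1, -1.0, 0.8]
width: 0.0612
Mz 0.0624 0.039
t 8.0 pos [0.5214 0.1706 0.1645] yaw_y 0.56 tilt [ 0.003  0.003 -1.   ] F [-0.18 -0.48  0.3 ] M [-0.31   0.265  0.071] w 0.0612 todo cm [0.25 0.08 0.1 ] j7 0.219
```

```bash
cat >> h.py <<'E'
def guard(n=4,lim=.13):
    v=[]
    for _ in range(n): v.append(r.read_state()["torque"][2]); r.camera("top")
    s=r.read_state(); R=Ro.from_quat(s["eef_rot"]).as_matrix(); m=np.mean(v)
    print("t",round(s["time"],2),"Mz",m.round(4),"yaw",np.arctan2(R[1,1],R[0,1]).round(4)); raise SystemExit(int(m>lim))
E
G='python3 -c "from h import *; guard()"'
python3 -m jog '[[0,0,0,0.005,0.5],[0,0,0,0.005,0.5],[0,0,0,0.005,0.5],[0,0,0,0.005,0.5],[0,0,0,0.005,0.5],[0,0,0,0.005,0.5],[0,0,0,0.005,0.5],[0,0,0,0.005,0.5],[0,0,0,0,0.5],[0,0,0,0,0.5]]' >/dev/null; eval $G &&
python3 -m jog '[[0,0,0,0.005,0.5],[0,0,0,0.005,0.5],[0,0,0,0.005,0.5],[0,0,0,0.005,0.5],[0,0,0,0.005,0.5],[0,0,0,0.005,0.5],[0,0,0,0.005,0.5],[0,0,0,0.005,0.5],[0,0,0,0,0.5],[0,0,0,0,0.5]]' >/dev/null && eval $G &&
python3 -m jog '[[0,0,0,0.005,0.5],[0,0,0,0.005,0.5],[0,0,0,0.005,0.5],[0,0,0,0.005,0.5],[0,0,0,0.005,0.5],[0,0,0,0.005,0.5],[0,0,0,0.005,0.5],[0,0,0,0.005,0.5],[0,0,0,0,0.5],[0,0,0,0,0.5]]' >/dev/null && eval $G
```

```text
t 9.2 Mz 0.0909 yaw 0.5164
t 10.4 Mz 0.0546 yaw 0.4728
t 11.6 Mz 0.0489 yaw 0.4292
```

```bash
G='python3 -c "from h import *; guard()"'
python3 -m jog '[[0,0,0,0.005,0.5],[0,0,0,0.005,0.5],[0,0,0,0.005,0.5],[0,0,0,0.005,0.5],[0,0,0,0.005,0.5],[0,0,0,0.005,0.5],[0,0,0,0.005,0.5],[0,0,0,0.005,0.5],[0,0,0,0,0.5],[0,0,0,0,0.5]]' >/dev/null; eval $G &&
python3 -m jog '[[0,0,0,0.005,0.5],[0,0,0,0.005,0.5],[0,0,0,0.005,0.5],[0,0,0,0.005,0.5],[0,0,0,0.005,0.5],[0,0,0,0.005,0.5],[0,0,0,0.005,0.5],[0,0,0,0.005,0.5],[0,0,0,0,0.5],[0,0,0,0,0.5]]' >/dev/null && eval $G &&
python3 -m jog '[[0,0,0,0.005,0.5],[0,0,0,0.005,0.5],[0,0,0,0.005,0.5],[0,0,0,0.005,0.5],[0,0,0,0.005,0.5],[0,0,0,0.005,0.5],[0,0,0,0.005,0.5],[0,0,0,0.005,0.5],[0,0,0,0,0.5],[0,0,0,0,0.5]]' >/dev/null && eval $G
```

```text
t 12.8 Mz 0.0551 yaw 0.3855
t 14.0 Mz 0.0889 yaw 0.3419
t 15.2 Mz 0.0713 yaw 0.2983
```

```bash
G='python3 -c "from h import *; guard()"'
python3 -m jog '[[0,0,0,0.005,0.5],[0,0,0,0.005,0.5],[0,0,0,0.005,0.5],[0,0,0,0.005,0.5],[0,0,0,0.005,0.5],[0,0,0,0.005,0.5],[0,0,0,0.005,0.5],[0,0,0,0.005,0.5],[0,0,0,0,0.5],[0,0,0,0,0.5]]' >/dev/null; eval $G &&
python3 -m jog '[[0,0,0,0.005,0.5],[0,0,0,0.005,0.5],[0,0,0,0.005,0.5],[0,0,0,0.005,0.5],[0,0,0,0.005,0.5],[0,0,0,0.005,0.5],[0,0,0,0.005,0.5],[0,0,0,0.005,0.5],[0,0,0,0,0.5],[0,0,0,0,0.5]]' >/dev/null && eval $G &&
python3 -m jog '[[0,0,0,0.005,0.5],[0,0,0,0.005,0.5],[0,0,0,0.005,0.5],[0,0,0,0.005,0.5],[0,0,0,0.005,0.5],[0,0,0,0.005,0.5],[0,0,0,0.005,0.5],[0,0,0,0.005,0.5],[0,0,0,0,0.5],[0,0,0,0,0.5]]' >/dev/null && eval $G
python3 -c "
from h import *; st()
s=r.camera('scene');cv2.imwrite('pics/e1.png',crop(s,324,208,64,48,12))"
```

```text
t 16.4 Mz 0.0752 yaw 0.2547
t 17.6 Mz 0.0915 yaw 0.211
t 18.8 Mz 0.0799 yaw 0.1674
t 18.8 pos [0.5213 0.1706 0.1645] yaw_y 0.1674 tilt [ 0.003  0.003 -1.   ] F [-1.24 -0.54  0.52] M [-0.288  0.319  0.038] w 0.0614 todo cm [ 0.27 -0.01  0.  ] j7 -0.164
```

View pics/e1.png

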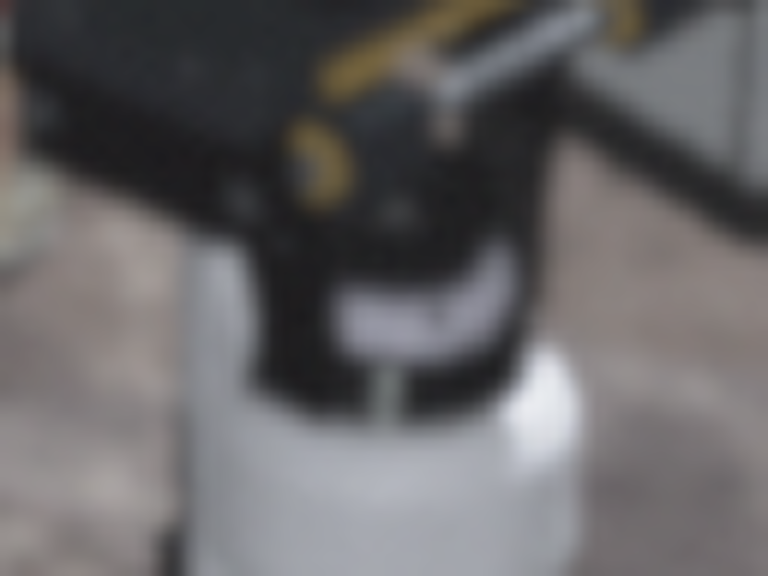

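The collar followed: the pointer is now at scene px (324.3, 216.5), about -0.15 rad, with the dot at px (328.7, 210). The burrs have not touched yet, so I'll continue.

```bash
G='python3 -c "from h import *; guard()"'
python3 -m jog '[[0,0,0,0.005,0.5],[0,0,0,0.005,0.5],[0,0,0,0.005,0.5],[0,0,0,0.005,0.5],[0,0,0,0.005,0.5],[0,0,0,0.005,0.5],[0,0,0,0.005,0.5],[0,0,0,0.005,0.5],[0,0,0,0,0.5],[0,0,0,0,0.5]]' >/dev/null; eval $G &&
python3 -m jog '[[0,0,0,0.005,0.5],[0,0,0,0.005,0.5],[0,0,0,0.005,0.5],[0,0,0,0.005,0.5],[0,0,0,0.005,0.5],[0,0,0,0.005,0.5],[0,0,0,0.005,0.5],[0,0,0,0.005,0.5],[0,0,0,0,0.5],[0,0,0,0,0.5]]' >/dev/null && eval $G &&
python3 -m jog '[[0,0,0,0.005,0.5],[0,0,0,0.005,0.5],[0,0,0,0.005,0.5],[0,0,0,0.005,0.5],[0,0,0,0.005,0.5],[0,0,0,0.005,0.5],[0,0,0,0.005,0.5],[0,0,0,0.005,0.5],[0,0,0,0,0.5],[0,0,0,0,0.5]]' >/dev/null && eval $G
python3 -c "from h import *; st()"
```

```text
t 20.05 Mz 0.0694 yaw 0.1238
t 21.25 Mz 0.1683 yaw 0.0805
t 21.25 pos [0.5212 0.1706 0.1645] yaw_y 0.0805 tilt [ 0.003  0.003 -1.   ] F [-0.37 -0.51 -0.32] M [-0.263  0.37   0.16 ] w 0.0617 todo cm [ 0.26 -0.03  0.  ] j7 -0.249
```

Mz rose from a steady ~0.073 to 0.168 Nm, which is about 0.09 Nm above the drag, so the burrs have just touched. I'll open the jaws, rise to the scale ring level and pre-turn the jaws.

```bash
python3 -m jog '[[0,0,0,0,0.2],[0,0,0,0,0],[0,0,0,0,0],[0,0,0,0,0],[0,0,-0.5,0,0],[0,0,-0.6,0.12,0],[0,0,-0.3,0.13,0],[0,0,-0.1,0.13,0],[0,0,0,0.12,0],[0,0,0,0,0]]' 8
python3 -c "
from h import *; st(.1795)
A=np.array([.5217,.1726]);B=np.array([.5198,.1738])
s=r.camera('scene'); a,u=unwrap(s,B,.986); 
for nm,rows in (('collar rim',slice(6,10)),('scale rim',slice(16,24)),('scale top',slice(22,29))):
    v=u[rows].max(2).mean(0); print(nm,[ (float(round(a[i],2)),int(v[i])) for i in range(60,340,8)])
cv2.imwrite('pics/f1.png',crop(s,324,208,64,48,12))"
```

```text
time: 22.25
ee_pos: [0.5222, 0.1713, 0.1822]
eef_rot: [0.844, 0.536, 0.004, -0.0]
ft_force: [-0.2, 1.1, -0.2]
width: 0.0873
t 22.25 pos [0.5222 0.1713 0.1822] yaw_y -0.4384 tilt [ 0.006  0.005 -1.   ] F [-0.16  1.14 -0.21] M [-0.094  0.107  0.003] w 0.0873 todo cm [ 0.11 -0.21  0.27] j7 -0.762
collar rim [(-1.26, 87), (-1.19, 66), (-1.11, 52), (-1.04, 40), (-0.97, 38), (-0.9, 35), (-0.83, 36), (-0.75, 36), (-0.68, 36), (-0.61, 37), (-0.54, 38), (-0.46, 48), (-0.39, 69), (-0.32, 93), (-0.25, 103), (-0.18, 88), (-0.1, 62), (-0.03, 45), (0.04, 42), (0.11, 42), (0.18, 42), (0.26, 42), (0.33, 40), (0.4, 38), (0.47, 39), (0.55, 37), (0.62, 37), (0.69, 37), (0.76, 41), (0.83, 44), (0.91, 56), (0.98, 67), (1.05, 78), (1.12, 87), (1.2, 89)]
scale rim [(-1.26, 132), (-1.19, 125), (-1.11, 124), (-1.04, 124), (-0.97, 121), (-0.9, 117), (-0.83, 115), (-0.75, 116), (-0.68, 124), (-0.61, 135), (-0.54, 144), (-0.46, 150), (-0.39, 151), (-0.32, 153), (-0.25, 153), (-0.18, 154), (-0.1, 156), (-0.03, 156), (0.04, 154), (0.11, 150), (0.18, 143), (0.26, 139), (0.33, 139), (0.4, 142), (0.47, 143), (0.55, 143), (0.62, 142), (0.69, 141), (0.76, 139), (0.83, 136), (0.91, 135), (0.98, 134), (1.05, 136), (1.12, 142), (1.2, 149)]
scale top [(-1.26, 154), (-1.19, 146), (-1.11, 143), (-1.04, 140), (-0.97, 136), (-0.9, 129), (-0.83, 123), (-0.75, 121), (-0.68, 127), (-0.61, 136), (-0.54, 143), (-0.46, 148), (-0.39, 149), (-0.32, 150), (-0.25, 150), (-0.18, 149), (-0.1, 148), (-0.03, 147), (0.04, 144), (0.11, 137), (0.18, 128), (0.26, 125), (0.33, 129), (0.4, 137), (0.47, 143), (0.55, 147), (0.62, 150), (0.69, 155), (0.76, 161), (0.83, 167), (0.91, 173), (0.98, 179), (1.05, 187), (1.12, 195), (1.2, 202)]
```

View pics/f1.png

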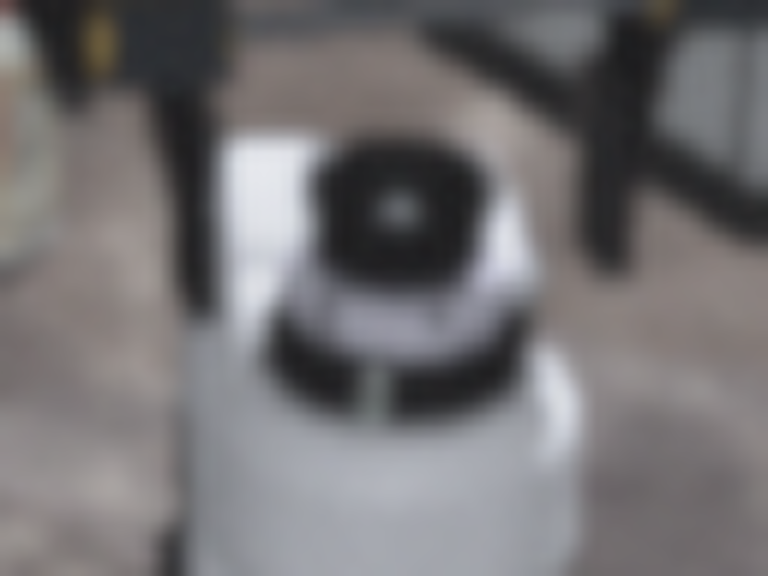

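The pointer is at -0.25 (px 323, 216) and the zero line at -0.80, with the dot at 0.26 as a cross-check. The scale ring needs about +0.55. Next I'll grip it.

```bash
sed -i 's/^AX=.*/AX=np.array([.5212,.1708])/' h.py
python3 -m jog '[[-0.1,-0.05,0.15,0,0.1],[0,0,0.1,0,0.2],[0,0,0.02,0,0.25],[0,0,0,0,0.3],[0,0,0,0,0.34],[0,0,0,0,0.38],[0,0,0,0,0.42],[0,0,0,0,0.46],[0,0,0,0,0.5],[0,0,0,0,0.5]]' 12
python3 -c "
from h import *; st(.1795)"
```

```text
time: 23.3
ee_pos: [0.521, 0.1705, 0.1793]
eef_rot: [0.84, 0.542, 0.003, -0.001]
ft_force: [0.5, 0.1, 0.2]
width: 0.0515
t 23.3 pos [0.521  0.1705 0.1793] yaw_y -0.4244 tilt [ 0.005  0.005 -1.   ] F [0.51 0.08 0.22] M [-0.129  0.135 -0.003] w 0.0515 todo cm [ 0.03  0.01 -0.02] j7 -0.748
```

Gripped at 51.5 mm, which is the scale ring. Turning it +0.52 (anticlockwise, so negative about the tool z).

```bash
python3 -m jog '[[0,0,0,-0.04,0.55],[0,0,0,-0.07,0.55],[0,0,0,-0.07,0.55],[0,0,0,-0.08,0.55],[0,0,0,-0.08,0.55],[0,0,0,-0.07,0.55],[0,0,0,-0.06,0.55],[0,0,0,-0.03,0.55],[0,0,0,-0.01,0.55],[0,0,0,0,0.55]]'
cat >> h.py <<'E'
def marks(off=(.5198,.1738)):
    s=r.camera('scene'); a,u=unwrap(s,off,.986)
    for nm,rows in (('collar rim',slice(6,10)),('scale rim',slice(16,24)),('scale top',slice(22,29))):
        v=u[rows].max(2).mean(0); print(nm,[ (float(round(a[i],2)),int(v[i])) for i in range(100,330,6)])
    return s
E
python3 -c "
from h import *; st(.1795); s=marks()
cv2.imwrite('pics/g1.png',crop(s,324,208,64,48,12))"
```

```text
time: 24.3
ee_pos: [0.5212, 0.1705, 0.1793]
eef_rot: [0.669, 0.743, 0.004, 0.0]
ft_force: [-0.3, -0.3, 0.6]
width: 0.0512
t 24.3 pos [0.5212 0.1705 0.1793] yaw_y 0.1054 tilt [ 0.005  0.005 -1.   ] F [-0.3  -0.31  0.56] M [-0.073  0.174  0.023] w 0.0512 todo cm [ 0.03  0.01 -0.02] j7 -0.229
collar rim [(-0.9, 33), (-0.84, 34), (-0.79, 32), (-0.74, 33), (-0.68, 33), (-0.63, 34), (-0.57, 35), (-0.52, 39), (-0.46, 48), (-0.41, 63), (-0.36, 81), (-0.3, 98), (-0.25, 103), (-0.19, 94), (-0.14, 74), (-0.09, 57), (-0.03, 45), (0.02, 44), (0.08, 42), (0.13, 41), (0.18, 40), (0.24, 39), (0.29, 38), (0.35, 38), (0.4, 39), (0.46, 40), (0.51, 40), (0.56, 39), (0.62, 41), (0.67, 41), (0.73, 45), (0.78, 50), (0.83, 56), (0.89, 67), (0.94, 77), (1.0, 84), (1.05, 91), (1.11, 96), (1.16, 97)]
scale rim [(-0.9, 31), (-0.84, 34), (-0.79, 37), (-0.74, 45), (-0.68, 59), (-0.63, 75), (-0.57, 97), (-0.52, 112), (-0.46, 127), (-0.41, 131), (-0.36, 131), (-0.3, 128), (-0.25, 130), (-0.19, 139), (-0.14, 148), (-0.09, 153), (-0.03, 156), (0.02, 156), (0.08, 156), (0.13, 154), (0.18, 151), (0.24, 149), (0.29, 147), (0.35, 147), (0.4, 146), (0.46, 146), (0.51, 143), (0.56, 141), (0.62, 136), (0.67, 131), (0.73, 127), (0.78, 124), (0.83, 123), (0.89, 124), (0.94, 126), (1.0, 129), (1.05, 133), (1.11, 138), (1.16, 143)]
scale top [(-0.9, 31), (-0.84, 34), (-0.79, 38), (-0.74, 48), (-0.68, 62), (-0.63, 79), (-0.57, 98), (-0.52, 113), (-0.46, 126), (-0.41, 130), (-0.36, 130), (-0.3, 125), (-0.25, 126), (-0.19, 131), (-0.14, 138), (-0.09, 143), (-0.03, 147), (0.02, 148), (0.08, 150), (0.13, 150), (0.18, 150), (0.24, 150), (0.29, 149), (0.35, 147), (0.4, 145), (0.46, 143), (0.51, 138), (0.56, 133), (0.62, 129), (0.67, 125), (0.73, 124), (0.78, 127), (0.83, 132), (0.89, 138), (0.94, 144), (1.0, 151), (1.05, 156), (1.11, 160), (1.16, 163)]
```

View pics/g1.png

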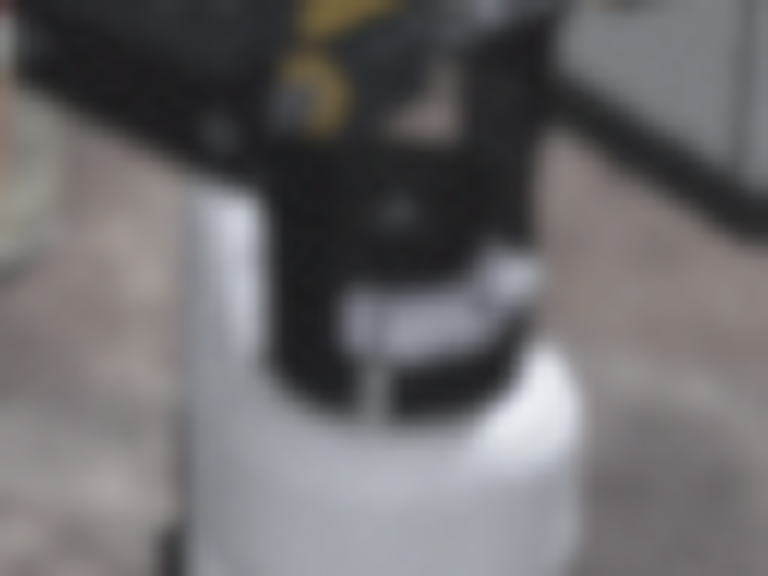

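The zero line is now right above the pointer (crop px 380 against 373). I'll open the jaws for a clean check.

```bash
python3 -m jog '[[0,0,0,0,0.2],[0,0,0,0,0],[0,0,0,0,0],[0,0,-0.5,0,0],[0,0,-1.5,0.15,0],[0,0,-2,0.15,0],[0,0,-2,0.15,0],[0,0,-2,0.05,0],[0,0,-1,0,0],[0,0,0,0,0]]' 12
cat >> h.py <<'E'
def fine(off=(.5205,.172),lo=-.75,hi=.3,n=4):
    ss=[r.camera('scene') for _ in range(n)]; s=dict(ss[0]); s["pixels"]=np.mean([q["pixels"] for q in ss],0).astype(np.float32)
    a,u=unwrap(s,off,.986,1200); m=(a>lo)&(a<hi); a=a[m]
    for i in range(4,29):
        v=u[i].max(1)[m]; b=np.polyfit(np.r_[a[:60],a[-60:]],np.r_[v[:60],v[-60:]],1); w=v-np.polyval(b,a)
        w=w if i<15 else -w; k=np.argmax(w); p=np.clip(w-.5*w[k],0,None); j=abs(a-a[k])<.25
        print(i,"peak",round(float(a[k]),3),"cen",round(float((a*p)[j].sum()/p[j].sum()),3),"amp",int(w[k]))
    return s
E
python3 -c "
from h import *; st(.1795); s=fine(); fine(lo=.45,hi=1.1,n=1)
cv2.imwrite('pics/g2.png',cv2.resize(s['pixels'][190:226,300:348,::-1].astype(np.uint8),None,fx=16,fy=16,interpolation=cv2.INTER_CUBIC))"
```

```text
time: 25.35
ee_pos: [0.5206, 0.1696, 0.274]
eef_rot: [0.836, 0.549, 0.004, -0.0]
ft_force: [0.4, -0.4, -0.6]
width: 0.0866
t 25.35 pos [0.5206 0.1696 0.274 ] yaw_y -0.4082 tilt [ 0.006  0.004 -1.   ] F [ 0.4  -0.4  -0.63] M [-0.077  0.113  0.003] w 0.0866 todo cm [ 0.07 -0.03  9.45] j7 -0.757
4 peak -0.329 cen -0.329 amp 60
5 peak -0.323 cen -0.323 amp 64
6 peak -0.317 cen -0.322 amp 66
7 peak -0.317 cen -0.316 amp 66
8 peak -0.311 cen -0.313 amp 66
9 peak -0.305 cen -0.305 amp 60
10 peak -0.305 cen -0.305 amp 60
11 peak -0.305 cen -0.305 amp 54
12 peak -0.308 cen -0.307 amp 46
13 peak -0.305 cen -0.31 amp 38
14 peak -0.317 cen -0.31 amp 30
15 peak -0.746 cen -0.733 amp 3
16 peak -0.383 cen -0.384 amp 5
17 peak -0.371 cen -0.376 amp 13
18 peak -0.359 cen -0.357 amp 18
19 peak -0.344 cen -0.352 amp 22
20 peak -0.35 cen -0.349 amp 26
21 peak -0.341 cen -0.339 amp 29
22 peak -0.335 cen -0.332 amp 30
23 peak -0.332 cen -0.327 amp 32
24 peak -0.32 cen -0.31 amp 31
25 peak -0.32 cen -0.31 amp 31
26 peak -0.326 cen -0.313 amp 28
27 peak -0.335 cen -0.323 amp 24
28 peak -0.344 cen -0.342 amp 21
4 peak 0.452 cen 0.461 amp 7
5 peak 0.452 cen 0.464 amp 13
6 peak 0.452 cen 0.462 amp 13
7 peak 0.452 cen 0.463 amp 13
8 peak 0.452 cen 0.462 amp 12
9 peak 0.452 cen 0.462 amp 8
10 peak 0.452 cen 0.462 amp 8
11 peak 0.455 cen 0.466 amp 6
12 peak 0.458 cen 0.464 amp 4
13 peak 0.458 cen 0.467 amp 2
14 peak 0.656 cen 0.656 amp 2
15 peak 0.917 cen 0.918 amp 4
16 peak 0.872 cen 0.871 amp 3
17 peak 0.917 cen 0.855 amp 6
18 peak 0.872 cen 0.855 amp 10
19 peak 0.731 cen 0.776 amp 12
20 peak 0.704 cen 0.766 amp 15
21 peak 0.731 cen 0.762 amp 15
22 peak 0.707 cen 0.71 amp 17
23 peak 0.671 cen 0.66 amp 12
24 peak 0.626 cen 0.622 amp 5
25 peak 0.626 cen 0.622 amp 5
26 peak 0.623 cen 0.641 amp 4
27 peak 1.097 cen 1.077 amp 2
28 peak 1.097 cen 1.085 amp 4
```

View pics/g2.png

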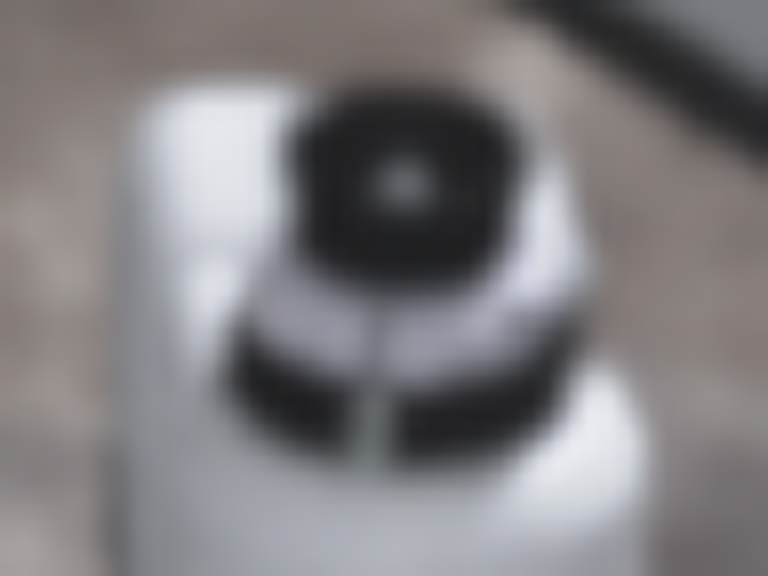

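The clean view shows the zero line (crop px 377, 340) standing over the pointer (crop px 372, 425). Relative to the axis both are at about -0.19 rad, and the measured difference is 0.02 rad or less. Now I'll go back down to the collar and grip it.

```bash
python3 -m jog '[[0.07,0,2,0,0],[0,0,2.5,0,0],[0,0,2.5,0,0],[0,0,2,0,0],[0,0,1.0,0,0],[0,0,0.6,0,0],[0,0,0.3,0,0],[0,0,0.1,0,0],[0,0,0,0,0],[0,0,0,0,0]]' 12
python3 -c "from h import *; st(.1642)"
```

```text
time: 26.6
ee_pos: [0.5197, 0.1698, 0.1559]
eef_rot: [0.835, 0.55, 0.001, -0.0]
ft_force: [0.4, 0.0, 0.5]
width: 0.0875
t 26.6 pos [0.5197 0.1698 0.1559] yaw_y -0.4061 tilt [ 0.001  0.001 -1.   ] F [0.38 0.01 0.55] M [-0.115  0.12  -0.017] w 0.0875 todo cm [ 0.15  0.1  -0.83] j7 -0.723
```

It overshot downward by 8 mm. Nothing was touched: the jaws are 87 mm open around the 69 mm shoulder and the force is about 0. Rising 8 mm before closing.

```bash
python3 -m jog '[[0.1,0.05,-0.4,0,0],[0.05,0.05,-0.3,0,0],[0,0,-0.1,0,0],[0,0,0,0,0],[0,0,0,0,0],[0,0,0,0,0],[0,0,0,0,0],[0,0,0,0,0],[0,0,0,0,0],[0,0,0,0,0]]' 12
python3 -c "from h import *; st(.1642)"
```

```text
time: 27.6
ee_pos: [0.522, 0.1712, 0.1661]
eef_rot: [0.835, 0.55, 0.002, -0.0]
ft_force: [-0.3, -0.0, 0.3]
width: 0.087
t 27.6 pos [0.522  0.1712 0.1661] yaw_y -0.4061 tilt [ 0.003  0.003 -1.   ] F [-0.3  -0.03  0.29] M [-0.099  0.116 -0.02 ] w 0.087 todo cm [-0.07 -0.06  0.19] j7 -0.726
```

```bash
python3 -m jog '[[-0.05,-0.05,0.1,0,0.1],[0,0,0,0,0.2],[0,0,0,0,0.25],[0,0,0,0,0.28],[0,0,0,0,0.3],[0,0,0,0,0.33],[0,0,0,0,0.36],[0,0,0,0,0.4],[0,0,0,0,0.45],[0,0,0,0,0.5]]' 12
python3 -c "from h import *; st(.1642)"
```

```text
time: 28.6
ee_pos: [0.5212, 0.1709, 0.1649]
eef_rot: [0.835, 0.55, 0.002, -0.0]
ft_force: [0.5, -0.0, 0.4]
width: 0.0617
t 28.6 pos [0.5212 0.1709 0.1649] yaw_y -0.4059 tilt [ 0.002  0.003 -1.   ] F [ 0.51 -0.03  0.37] M [-0.095  0.062  0.001] w 0.0617 todo cm [-0.01  0.01  0.07] j7 -0.726
```

Gripped at 61.7 mm. Opening by about 1.04 rad, with the first 0.9 rad as a coarse step.

```bash
python3 -m jog '[[0,0,0,-0.04,0.5],[0,0,0,-0.06,0.5],[0,0,0,-0.07,0.5],[0,0,0,-0.07,0.5],[0,0,0,-0.07,0.5],[0,0,0,-0.07,0.5],[0,0,0,-0.06,0.5],[0,0,0,-0.05,0.5],[0,0,0,-0.02,0.5],[0,0,0,0,0.5]]'
python3 -m jog '[[0,0,0,-0.03,0.5],[0,0,0,-0.05,0.5],[0,0,0,-0.07,0.5],[0,0,0,-0.07,0.5],[0,0,0,-0.07,0.5],[0,0,0,-0.06,0.5],[0,0,0,-0.03,0.5],[0,0,0,-0.01,0.5],[0,0,0,0,0.5],[0,0,0,0,0.5]]'
python3 -c "from h import *; st(.1642)"
```

```text
time: 29.6
ee_pos: [0.5212, 0.1709, 0.1649]
eef_rot: [0.662, 0.749, 0.002, -0.0]
ft_force: [0.0, 0.4, 0.5]
width: 0.0615
time: 30.6
ee_pos: [0.5212, 0.1709, 0.1649]
eef_rot: [0.497, 0.868, 0.002, 0.0]
ft_force: [-0.3, 0.4, -0.9]
width: 0.0615
t 30.6 pos [0.5212 0.1709 0.1649] yaw_y 0.53 tilt [ 0.002  0.003 -1.   ] F [-0.31  0.45 -0.9 ] M [-0.09   0.104 -0.015] w 0.0615 todo cm [-0.01 -0.01  0.07] j7 0.188
```

```bash
python3 -m jog '[[0,0,0,-0.02,0.5],[0,0,0,-0.03,0.5],[0,0,0,-0.03,0.5],[0,0,0,-0.015,0.5],[0,0,0,-0.005,0.5],[0,0,0,0,0.5],[0,0,0,0,0.5],[0,0,0,0,0.5],[0,0,0,0,0.5],[0,0,0,0,0.5]]'
python3 -c "from h import *; st(.1642)"
```

```text
time: 31.6
ee_pos: [0.5212, 0.1709, 0.1649]
eef_rot: [0.45, 0.893, 0.002, 0.0]
ft_force: [0.0, -0.9, 0.3]
width: 0.0613
t 31.6 pos [0.5212 0.1709 0.1649] yaw_y 0.6375 tilt [ 0.002  0.003 -1.   ] F [ 0.02 -0.9   0.27] M [-0.035  0.135 -0.043] w 0.0613 todo cm [-0.01 -0.01  0.07] j7 0.293
```

```bash
python3 -m jog '[[0,0,0,0,0.2],[0,0,0,0,0],[0,0,0,0,0],[0,0,0,0,0],[0,0,-0.5,0,0],[0,0,-1.5,0,0],[0,0,-2,0,0],[0,0,-2,0,0],[0,0,-1.5,0,0],[0,0,0,0,0]]' 12
python3 -c "from h import *; st()"
python3 -m jog '[[3,2,0,0,0],[4,2,0,0,0],[4,2,0,0,0],[4,2,0,0,0],[4,2,0,0,0],[4,2,0,0,0],[4,2,0,0,0],[3,2,0,0,0],[0,0,0,0,0],[0,0,0,0,0]]'
python3 -c "
from h import *; st()
s=fine(lo=.3,hi=1.2,n=4); ss=[r.camera('top') for _ in range(3)]; t=np.mean([q['pixels'] for q in ss],0).astype(np.uint8)
a=cv2.resize(s['pixels'][190:226,304:344,::-1].astype(np.uint8),None,fx=10,fy=10,interpolation=cv2.INTER_CUBIC); b=cv2.resize(t[188:224,336:376,::-1],None,fx=10,fy=10,interpolation=cv2.INTER_CUBIC)
cv2.imwrite('pics/k1.png',np.hstack([a,b]))"
```

```text
time: 32.6
ee_pos: [0.5209, 0.1704, 0.2439]
eef_rot: [0.45, 0.893, 0.002, 0.0]
ft_force: [1.1, 0.1, -0.3]
width: 0.0869
t 32.6 pos [0.5209 0.1704 0.2439] yaw_y 0.6371 tilt [ 0.002  0.002 -1.   ] F [ 1.1   0.14 -0.27] M [-0.078 -0.02  -0.025] w 0.0869 todo cm [0.02 0.05 0.  ] j7 0.277
time: 33.6
ee_pos: [0.4691, 0.5168, 0.2357]
eef_rot: [0.453, 0.892, -0.001, -0.001]
ft_force: [0.5, -0.8, -0.2]
width: 0.087
t 33.6 pos [0.4691 0.5168 0.2357] yaw_y 0.6313 tilt [-0.003 -0.002 -1.   ] F [ 0.5  -0.82 -0.15] M [-0.089 -0.041 -0.006] w 0.087 todo cm [-31.   -16.22   0.05] j7 -0.231
4 peak 0.671 cen 0.633 amp 11
5 peak 0.992 cen 1.006 amp 10
6 peak 1.019 cen 1.016 amp 14
7 peak 0.983 cen 0.982 amp 16
8 peak 0.641 cen 0.611 amp 19
9 peak 0.587 cen 0.603 amp 21
10 peak 0.587 cen 0.603 amp 21
11 peak 0.632 cen 0.634 amp 23
12 peak 0.683 cen 0.668 amp 25
13 peak 0.71 cen 0.702 amp 24
14 peak 0.722 cen 0.727 amp 21
15 peak 0.308 cen 0.319 amp 4
16 peak 0.998 cen 0.982 amp 7
17 peak 0.932 cen 0.94 amp 12
18 peak 0.896 cen 0.871 amp 17
19 peak 0.767 cen 0.828 amp 19
20 peak 0.704 cen 0.778 amp 24
21 peak 0.701 cen 0.736 amp 26
22 peak 0.695 cen 0.692 amp 28
23 peak 0.653 cen 0.641 amp 23
24 peak 0.584 cen 0.601 amp 12
25 peak 0.584 cen 0.601 amp 12
26 peak 0.602 cen 0.618 amp 7
27 peak 1.199 cen 1.19 amp 4
28 peak 1.199 cen 1.187 amp 6
```

View pics/k1.png

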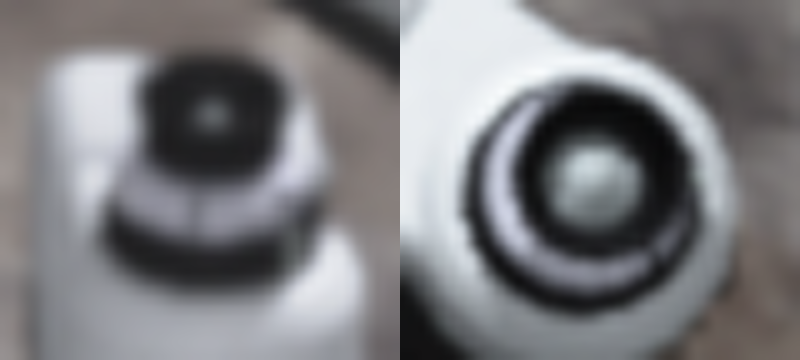

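Both views show the raised dot (left crop px 290, 195) directly above the pointer (px 292, 250). One numeric check that the scale ring did not move while the collar was opened.

```bash
python3 -c "
from h import *; st(); fine(n=4)" | sed -n '1p;17,27p'
```

```text
t 33.95 pos [0.4701 0.5156 0.2376] yaw_y 0.6289 tilt [-0.001 -0.    -1.   ] F [-0.46 -0.67  0.02] M [-0.002  0.02   0.002] w 0.0869 todo cm [-30.88 -16.15  -0.  ] j7 -0.231
19 peak -0.344 cen -0.353 amp 21
20 peak -0.35 cen -0.349 amp 25
21 peak -0.341 cen -0.339 amp 28
22 peak -0.335 cen -0.333 amp 29
23 peak -0.332 cen -0.329 amp 31
24 peak -0.317 cen -0.311 amp 30
25 peak -0.317 cen -0.311 amp 30
26 peak -0.326 cen -0.313 amp 27
27 peak -0.335 cen -0.322 amp 23
28 peak -0.344 cen -0.341 amp 21
```

The scale ring is unmoved: every row matches the earlier reading within 0.003 rad. Handing in.

```bash
python3 -c "from bench import r; print(r.close_job())"
```

```text
the job is handed in; nothing more can be done
None
```

The larger white grinder is zeroed and set for filter coffee, and the job was handed in at about 34 s with the gripper open and clear.

- **Burr touch:** I turned the collar clockwise about 1.03 rad in small steps. The torque rose from a steady 0.07 Nm to 0.17 Nm, about 0.09 Nm above the drag, and I stopped there and let go.
- **Zeroing:** I gripped only the scale ring and turned it +0.53 rad. With the jaws clear, the zero line stood over the pointer to within about 0.02 rad. The estimates disagreed slightly: about 0.00, -0.01 and -0.02 rad.
- **Filter setting:** I opened the collar 1.043 rad anticlockwise, measured at the tool. The last pictures show the dot directly above the pointer. The pointer there is near the edge of the view, so this check is coarser. The zero line read the same as before within 0.003 rad, so the scale ring had not moved.

**Deviation:** on the second approach to the collar the open fingers went 8 mm too low beside the shoulder. The force stayed near zero, so I saw no sign of contact, and I raised them before closing. I did not see the cup, mug, jar or spoon disturbed, but I made no separate check of them at the end.

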